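# Set the press-and-turn sifter cap and tip out the small steel balls

### The job

This tipping dispenser holds two small steel balls and one large one: press its cap down, turn it until the medium-sized pair of holes is over the outlet and let the cap pop fully up into its notch there. Then push the side bar over to tip the hopper all the way forward until both small balls have run out into the white tray, with the large ball staying in the hopper, and let the hopper come back upright. Leave the cap locked at the medium holes, and do not shift the tray, the housing, the screwdriver or the jar.

Things in the scene. Friction and masses are not known exactly. Their poses are not given: they have to be found in the camera images.
- dispenser: Fixed steel base of the ball dispenser, plate 150 x 156 x 8 mm with two 112 mm uprights. Origin on the table below the cap's centre when the hopper is upright; its x points to the outlet side (the side the hopper tips to, away from the robot), y left, z up.
- hopper (a joint): Tilt of the grey hopper, rad: 0 upright (its rest), grows as its top tips to the dispenser's +x; hard stop at 1.9. Hinge line parallel to the dispenser's y at x +50, z 100 mm. Springs and weight return it to 0 when let go; tipping takes at most 0.6 N m (5 to 12 N on the bar). The balls run out only near the stop and take about a second. Pressing on the cap does not tip it.
- hopper_hinge (a point): Point on the hopper's hinge line, midway (dispenser x +50, y 0, z 100 mm). Turns with the hopper.
- bar_mid (a point): Middle of the tipping bar: round steel bar, 12 mm diameter, parallel to the hinge, sticking out of the hopper's right (-y) side from dispenser y -58 to -125 mm, with a black 18 mm ball end. Upright, this point is at dispenser (-39.5, -95, 164) mm; it swings on a circle of radius 110 mm about the hinge, up and over to +x, and is at (139.6, -95, 164) mm at the stop.
- hopper_in (a point): Middle of the ball chamber inside the hopper (moves with it). The hopper's body, upright: dispenser x -55 to +50, y -55 to +55, z 100 to 160 mm, with a round collar of radius 73 mm on top (z 156 to 171 mm) around the cap.
- cap (a joint): Turn of the round perforated cap, rad, positive anticlockwise from above, range -3.35 to 3.35. Over the outlet (the dispenser's +x edge of the cap) are: at 0 the blank side, at -1.571 the pair of large holes (22 x 26 mm), at +1.571 the pair of small holes (8 mm), at +3.142 or -3.142 (same place) the pair of medium holes (17 mm). Starts between -1.3 and +1.3. Light friction.
- cap_press (a joint): How far the cap is pressed down, m: 0 fully up (locked in a notch), 0.0038 held under the keeper ring (as at the start: it rubs and turns stiffly), 0.0055 bottomed. Spring: 4 N at the top, 7 N at 3.8 mm, 8.4 N at the bottom. Pressed 4 mm or more it turns freely.
- cap_top (a point): Centre of the cap's upper face, at the foot of the wing grip; its x points to the blank side. Steel disc, 120 mm diameter, 5 mm thick; fully up this point is 171.5 mm over the table. A peg on the rim beside the medium holes runs under the keeper and springs up into a notch at cap angles -1.571, +1.571 and 3.142 (either sign) if within about 0.05 rad and not pressed; up, it stops the cap turning.
- cap_wing (a point): Top centre of the wing grip that stands on the cap: black bar 50 mm long (cap x), 12 mm wide (cap y), 24 mm tall. It turns and sinks with the cap. Solid cap face lies around it to 24 mm from the centre on every side.
- cap_medium (a point): Centre of the medium pair of 17 mm square holes, 42 mm from the cap's centre on its -x side (cap frame), on the cap's upper face.
- tray: Loose white plastic open tray, 150 x 140 x 35 mm, walls 4 mm, 0.6 kg, standing in front of the outlet, about 165 mm along the dispenser's +x. Origin at the centre of its underside.
- tray_in (a point): Centre of the tray's inner floor; x along its 150 mm length.
- ball_a_center (a point): Centre of a small steel ball, 12 mm, in the hopper's left lane.
- ball_b_center (a point): Centre of the other small steel ball, 12 mm, in the same lane.
- ball_big_center (a point): Centre of the large steel ball, 20 mm, in the right lane; it passes only the large holes.
- housing: Bystander: grey finned equipment housing, 170 x 200 x 69 mm, 2.5 kg; origin under its centre.
- driver: Bystander: screwdriver, 200 mm, lying on the table; origin under its middle.
- jar: Bystander: amber jar, 56 mm diameter, 75 mm tall; origin under its centre.
There are look-alikes about, which are no part of the job. Of the things that look like the tray, take the one that is farthest from the robot's base at the start.

How it is judged:
By the outcome, as a careful person would: the job done as asked, in the order asked, and still so for the second after the job is handed in, with the robot touching nothing.
It also fails if it takes over 72 s, if anything falls off the work surface, if the arm or the gripper's body presses on something with over 40 N, if the wrist force passes 120 N, or if a joint passes its speed limit or range.

### The arm

A 6-joint arm with a two-finger parallel gripper is mounted at the origin on the work surface. World frame = base frame: x ahead of the robot, y to its left, z up, the work surface at z = 0. Lengths are in m, angles in degrees, forces in N, time in s.
With the tool pointing down it reaches from about 0.35 to 0.975 m from the base axis. Payload 4.9 kg.
Tool frame: the origin (TCP) lies midway between the tips of the shut fingers; the grasp point (between the pads) lies 19 mm behind it (robot.grasp_offset is the distance from the TCP to the grasp point, in m); z points along the fingers, y is the line along which they close (so a half turn about z gives the same grasp; the last joint's range is limited). The gripper opens to 85 mm and grips with 20 to 120 N. Pads are 22 mm wide; open, the fingers measure 114 mm over their backs; the gripper's body (76 mm by 85 mm) begins 54 mm behind the grasp point. The pads swing forward as they close: fully open they stand 13 mm farther back than shut.
Start: joints at [67.151, 3.019, 92.412, -0, 84.569, -6.818], TCP at [0.173, 0.601, 0.231] pointing down, gripper open.
Joint ranges: [-172.51, 172.51], [-57.92, 126.97], [3.15, 148.05], [-58.71, 238.71], [5.1, 150.11], [-179.66, 179.66]. Speed limits (degrees/s): [147.25, 147.25, 180, 180, 180, 180].

### API

Orientations are given as a 3x3 rotation matrix whose columns are the frame's x, y, z axes.
In Python, from bench import get_obs, grab_frame, calibration, job, robot gives the robot as it stands. The module is installed in compiled form; this text tells all that it offers.
- The arm moves only by the tool servo_tool, never from a script. Its argument "plan" is a list that holds one entry, the list of rows, each a list of 5 numbers: the shift along the tool's x, y, z in m, then the turn about the tool's z in rad, then the finger opening in m, from 0 to 0.0854. In form: [[[dx, dy, dz, turn, hand], ...]]. A call has 1 to 20 rows; each row shifts and turns the commanded pose from where the row before left it, along the tool's axes as they then stand; what a row does not reach is not made up. A row lasts 1/8 s, in which the tool goes at most 62.5 mm and 10.7 degrees, less where a joint would pass 70% of its speed; a pose out of reach is approached as far as the arm can. A call is refused whole if a number of a shift passes 0.0625 or a number of a turn 0.188, either way. A call with a gripper value outside its range is refused whole. The fingers move at their own pace and stop on an object; the grip force is fixed at half the most. Time passes only in rows, so rows that do not move let the fingers close. It gives the time, the measured TCP pose, the force, the opening and the grip force at its end, in the units of the state.
- get_obs(): the state, without advancing time (a new reading comes with each control period).
- grab_frame(name): name is "side" or "top" or "wrist"; returns the picture (480x640x3 uint8, red, green, blue); there is no depth.
- calibration(name): a dict with "fx", "fy", "cx", "cy" (pixels), "rvec" (rotation vector, rad) and "tvec" (3), from world to camera coordinates, as OpenCV has them; the wrist camera has in their place "T_tool_cam" (4x4, takes a point from camera to tool coordinates, whose origin is the TCP and whose axes are the flange's). Camera axes: x right, y down, z forward; pixel columns grow to the right and rows downward; lengths in m; the calibration is good to about 2 mm. A picture is of the moment at which its call begins: read the wrist's pose just before it. calibration takes no time and is no camera call.
- job.close_job(): hands the job in; it is judged then, once.
The state is a dict: "t": time; "q": joint angles; "qd": joint speeds; "joint_efforts": joint torques, N m; "ee_pos": TCP position; "eef_rot": TCP orientation; "contact_force": force on the tool from outside, world axes, zero at the start; "wrist_torque": the same for the moment, N m; "grip_width": finger opening in m; "finger_force": force on a finger pad.
Only numpy, scipy, OpenCV 4.12 (cv2) and the standard library are available. Lean on these libraries where they do the work, as an engineer would, in place of code of your own. Each camera call takes 0.05 s, during which the arm holds its last target. There are 200 camera calls.

## Working session

There is one attempt and no reset: what is moved stays moved. The work goes in short steps, Python scripts to look and compute and a tool call to move; the robot and the scene stay as the last step left them, time stands still between calls to the robot, and variables do not carry over. Pictures are saved under pics/ and viewed, at most 10 in all, crops included, and the job is handed in when it is done.

Besides the shell and the picture viewer there is one more tool, called after "Call:" as a command line: name --argument value ..., lists and objects as JSON in quotes. servo_tool: Moves the arm, as the interface text tells. Its arguments: {"type":"object","properties":{"plan":{"type":"array"}},"required":["plan"]}

```bash
mkdir -p pics; cat > h.py <<'E'
import numpy as np, cv2
from bench import get_obs, grab_frame, calibration, job, robot
def save(name,f,crop=None,scale=1):
    im=grab_frame(name)
    cv2.imwrite(f'pics/raw_{f}.png',im[...,::-1])
    if crop: im=im[crop[1]:crop[3],crop[0]:crop[2]]
    im=cv2.resize(im,None,fx=scale,fy=scale,interpolation=cv2.INTER_CUBIC)
    cv2.imwrite(f'pics/{f}.png',im[...,::-1])
def cam(name):
    c=calibration(name);K=np.array([[c['fx'],0,c['cx']],[0,c['fy'],c['cy']],[0,0,1.]])
    return K,np.array(c['rvec'],float),np.array(c['tvec'],float)
def ray(name,uv):
    K,r,t=cam(name);R=cv2.Rodrigues(r)[0]
    d=R.T@np.linalg.inv(K)@np.array([uv[0],uv[1],1.]);return -R.T@t,d/np.linalg.norm(d)
def onz(name,uv,z):
    o,d=ray(name,uv);return o+d*(z-o[2])/d[2]
def proj(name,P):
    K,r,t=cam(name);return cv2.projectPoints(np.array(P,float).reshape(-1,3),r,t,K,None)[0].reshape(-1,2)
E
python3 - <<'E'
from h import *
np.set_printoptions(precision=4,suppress=True)
o=get_obs();print(o['t'],o['ee_pos'],o['eef_rot'],o['grip_width'],o['contact_force'])
save('top','t1');save('side','s1')
for n in('top','side'):
    print(n,ray(n,(320,240)))
E
```

```text
0.0 [0.1723 0.6001 0.2301] [[-0.9611  0.2761 -0.0008]
 [ 0.2761  0.9611 -0.0019]
 [ 0.0003 -0.002  -1.    ]] 0.08552515653053368 [-0.9996  0.1305  0.1949]
top (array([0.2763, 0.0038, 1.1633]), array([ 0.1664, -0.004 , -0.986 ]))
side (array([ 0.2082, -0.8351,  0.895 ]), array([ 0.2276,  0.7324, -0.6417]))
```

View pics/t1.png

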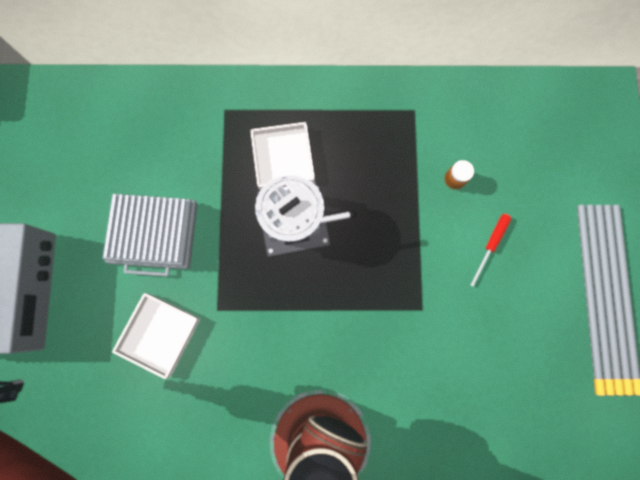

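View pics/s1.png

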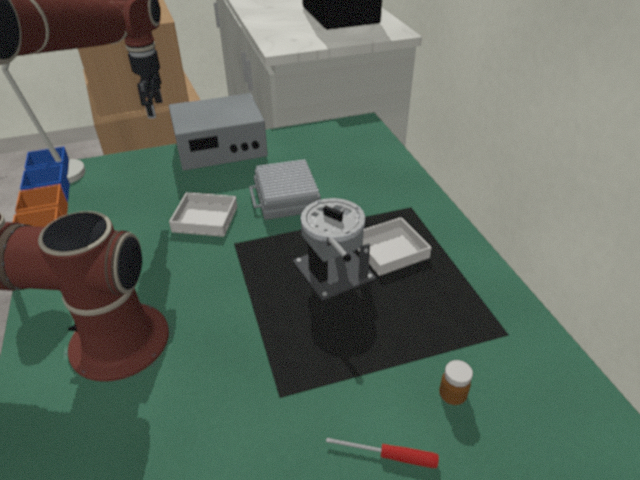

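The top view shows two tray look-alikes, at (283,155) and (156,335). The one at (283,155) is farthest from the base and in front of the outlet, so it's the target. The dispenser cap is at (290,209) and the bar runs right to about (348,215). The housing is at (150,230), the jar at (460,174) and the driver at (490,250). Next is one enlarged crop to confirm the tray and read the cap.

```bash
python3 - <<'E'
from h import *
np.set_printoptions(precision=4,suppress=True)
im=cv2.imread('pics/raw_t1.png')
c=cv2.resize(im[115:265,230:370],None,fx=4,fy=4,interpolation=cv2.INTER_CUBIC);cv2.imwrite('pics/c1.png',c)
g=cv2.cvtColor(im,cv2.COLOR_BGR2HSV)
# dark wing in cap
m=((g[...,2]<75)).astype(np.uint8);mm=np.zeros_like(m);cv2.circle(mm,(290,208),20,1,-1);m&=mm
n,l,s,ce=cv2.connectedComponentsWithStats(m)
for i in range(1,n):
    if s[i,4]>15: print(s[i],ce[i],cv2.minAreaRect(np.argwhere(l==i)[:,::-1].astype(np.float32)))
E
```

```text
[281 199  18  14  82] [289.3049 205.6463] ((289.26214599609375, 205.6729736328125), (4.043680191040039, 19.630229949951172), 53.97262954711914)
```

View pics/c1.png

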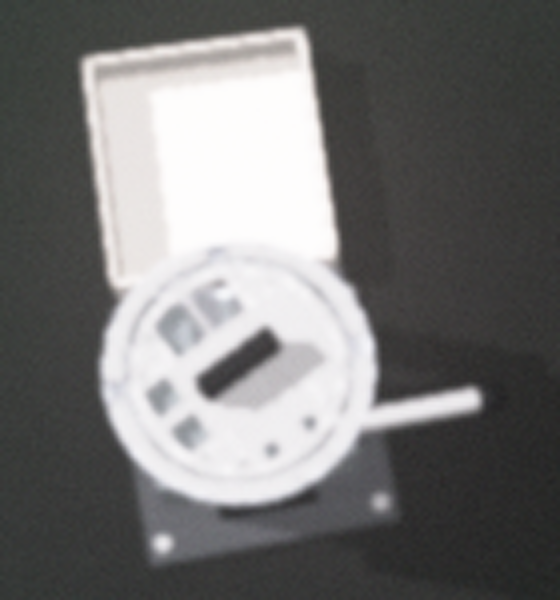

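The crop shows the target tray just beyond the cap, touching its upper outline, which confirms it. Around the cap:
- Large holes: upper left, (200,315) in the crop.
- Medium holes: lower left, (175,415).
- Small holes: lower right, (290,435).
- Blank side: upper right.
- Wing: runs from (205,385) to (272,340).

The bolts are at (163,543) and (380,502).

```bash
python3 - <<'E'
from h import *
from scipy.optimize import least_squares
np.set_printoptions(precision=4,suppress=True)
im=cv2.imread('pics/raw_t1.png');C=lambda x,y:(230+(x+.5)/4-.5,115+(y+.5)/4-.5)
ang=lambda a,b:np.degrees(np.arctan2((b-a)[1],(b-a)[0]))
b1,b2=[onz('top',C(*p),.010) for p in((163,543),(380,502))]
print('bolts',b1,b2,'yaw',ang(b2,b1)-90)
a1,a2=[onz('top',C(*p),.164) for p in((385,415),(470,401))]
print('bar',a1,a2,'yaw',ang(a2,a1)-90)
g=cv2.cvtColor(im,cv2.COLOR_BGR2GRAY)
m=(g>135).astype(np.uint8)
# collar outline: radial edge search from centre
pts=[]
for th in np.radians(np.arange(0,360,4)):
    r=np.arange(27,42,.25);x=289.8+r*np.cos(th);y=208.5+r*np.sin(th)
    p=cv2.remap(g,x.astype(np.float32)[None],y.astype(np.float32)[None],cv2.INTER_LINEAR)[0].astype(float)
    k=np.argmin(np.gradient(cv2.GaussianBlur(p[None],(1,1),0)[0]));
    d=np.degrees(th)%360
    if (-30<=d<0) or d>330 or (20<d<60) or (130<d<215): pts.append(onz('top',(x[k],y[k]),.171 ))
pts=np.array(pts)[:,:2]
f=least_squares(lambda q:np.hypot(*(pts-q[:2]).T)-q[2],[.5,0,.073],loss='soft_l1',f_scale=.001)
print('collar',f.x,np.sqrt(np.mean(f.fun**2)))
w=onz('top',(289.3,205.65),.190);print('wing top',w)
th=np.radians(53.97+90)
d=np.array([np.cos(np.radians(-36.03)),np.sin(np.radians(-36.03))])
A=onz('top',np.array([289.3,205.65])-8*d,.19);B=onz('top',np.array([289.3,205.65])+8*d,.19);print('wing dir',ang(A,B))
s=cv2.imread('pics/raw_s1.png');gs=cv2.cvtColor(s,cv2.COLOR_BGR2GRAY)
mm=np.zeros_like(gs);cv2.ellipse(mm,(333,213),(22,12),0,0,360,1,-1)
k=((gs<60)&(mm>0)).astype(np.uint8);n,l,st,ce=cv2.connectedComponentsWithStats(k)
for i in range(1,n):
    if st[i,4]>15:print('side wing',st[i],ce[i],onz('side',ce[i],.181))
print('proj collar ctr side',proj('side',[f.x[0],f.x[1],.18]),proj('side',[f.x[0],f.x[1],.191]))
# tray quad
t=[onz('top',C(*p),.035) for p in((82,58),(303,28))];print('tray yaw',ang(t[1],t[0])-90)
q=[];
for row in(400,405,410,415,420,425,430,435,440):pass
E
```

```text
bolts [0.4453 0.1212 0.01  ] [ 0.4706 -0.0123  0.01  ] yaw 10.755571391961368
bar [ 0.4923 -0.013   0.164 ] [ 0.5   -0.059  0.164] yaw 9.496579040090225
collar [0.5171 0.0657 0.0743] 0.000536156401254145
wing top [0.5142 0.0645 0.19  ]
wing dir -53.03846485421167
side wing [323 207  20  14 165] [332.6667 213.3212] [0.5176 0.061  0.181 ]
proj collar ctr side [[331.7875 212.5327]] [[331.8246 208.6493]]
tray yaw 8.282225640246452
```

Call:
servo_tool --plan '[[[-0.04,-0.035,-0.002,0,0.0854],[-0.04,-0.035,-0.002,0,0.0854],[-0.04,-0.035,-0.002,0,0.0854],[-0.04,-0.035,-0.002,0,0.0854],[-0.04,-0.035,-0.002,0,0.0854],[-0.04,-0.035,-0.002,0,0.0854],[-0.04,-0.035,-0.002,0,0.0854],[-0.04,-0.035,-0.002,0,0.0854],[-0.04,-0.035,-0.002,0,0.0854],[-0.04,-0.035,-0.002,0,0.0854],[-0.04,-0.035,0,0,0.0854],[-0.04,-0.035,0,0,0.0854],[0,0,0,0.161,0.0854],[0,0,0,0.161,0.0854],[0,0,0,0.161,0.0854],[0,0,0,0.161,0.0854],[0,0,0,0,0.0854],[0,0,0,0,0.0854]]]'

```text
t: 2.35
ee_pos: [0.5178, 0.0645, 0.251]
eef_rot: [[-0.605, 0.797, -0.001], [0.797, 0.605, -0.0], [0.0, -0.0, -1.0]]
contact_force: [0.3, -0.4, 0.5]
grip_width: 0.0852
finger_force: 0.0
```

```bash
cat >> h.py <<'E'
def wonz(uv,z,T,R,p):
    # wrist ray onto plane z
    c=calibration('wrist');d=np.array([(uv[0]-c['cx'])/c['fx'],(uv[1]-c['cy'])/c['fy'],1.])
    o=R@T[:3,3]+p;d=R@T[:3,:3]@d
    return o+d*(z-o[2])/d[2]
def totool(P,o):
    return np.array(o['eef_rot']).T@(np.array(P)-np.array(o['ee_pos']))
E
python3 - <<'E'
from h import *
np.set_printoptions(precision=4,suppress=True)
o=get_obs();print(o['t'],o['ee_pos'],o['eef_rot'],o['q'],o['contact_force'])
save('wrist','w1')
print(calibration('wrist'))
E
```

```text
2.35 [0.5178 0.0645 0.251 ] [[-0.6046  0.7965 -0.0006]
 [ 0.7965  0.6046 -0.    ]
 [ 0.0003 -0.0005 -1.    ]] [ -1.0778 -11.9133 104.6509  -0.0016  87.2944 -38.2806] [ 0.2978 -0.4168  0.5065]
{'fx': 420.7922085928412, 'fy': 420.7922085928412, 'cx': 310.9642473899075, 'cy': 240.70601744165086, 'T_tool_cam': array([[-0.0013, -0.9615, -0.2749,  0.0688],
       [ 1.    , -0.0012, -0.0006,  0.0001],
       [ 0.0003, -0.2749,  0.9615, -0.142 ],
       [ 0.    ,  0.    ,  0.    ,  1.    ]])}
```

View pics/w1.png

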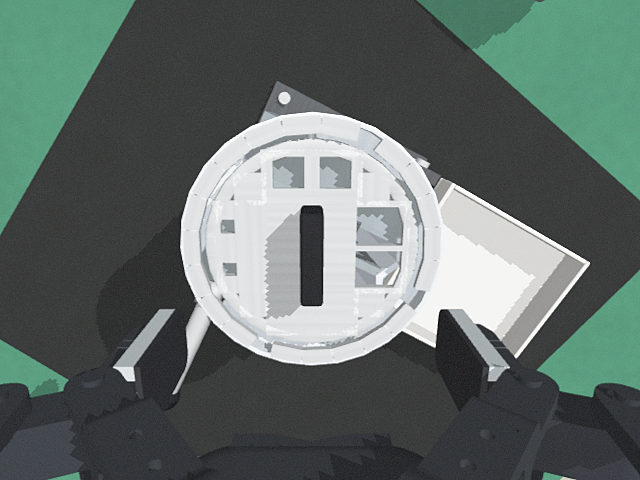

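The wrist view shows the wing upright in the image, between rows 205 and 306 at column 312. It is well aligned with the tool. The medium holes are at the top, at (288,172) and (335,172), and the collar centre is at about (311,238).

```bash
python3 - <<'E'
from h import *
np.set_printoptions(precision=4,suppress=True)
o=get_obs();R=np.array(o['eef_rot']);p=np.array(o['ee_pos']);T=calibration('wrist')['T_tool_cam']
im=cv2.imread('pics/raw_w1.png');g=cv2.cvtColor(im,cv2.COLOR_BGR2GRAY)
W=lambda uv,z:wonz(uv,z,T,R,p)
k=np.zeros_like(g);k[195:320,285:340]=1;k=((g<70)&(k>0)).astype(np.uint8)
r=cv2.minAreaRect(np.argwhere(k)[:,::-1].astype(np.float32));print(r)
tops=W((r[0][0],205.5),.1917),W((r[0][0],306),.1677);print('wing ends',tops)
# row-wise centre line of the wing top
rows=np.arange(212,285);cx=[np.argwhere(k[y]).mean() for y in rows];sl,ic=np.polyfit(rows,cx,1)
A,B=W((sl*295+ic,295),.1917),W((sl*215+ic,215),.1917);d=A-B;wd=np.degrees(np.arctan2(d[1],d[0]));print('wing dir',wd)
# collar top outline circle
pts=[]
for th in np.radians(np.arange(0,360,5)):
    rr=np.arange(115,145,.5);x=311+rr*np.cos(th);y=238+rr*np.sin(th)
    q=cv2.remap(cv2.GaussianBlur(g,(3,3),0),x.astype(np.float32)[None],y.astype(np.float32)[None],1)[0].astype(float)
    kk=np.argmin(np.gradient(q))
    if q[-1]<110: pts.append(W((x[kk],y[kk]),.171)[:2])
pts=np.array(pts)
from scipy.optimize import least_squares
f=least_squares(lambda q:np.hypot(*(pts-q[:2]).T)-q[2],[.517,.064,.073],loss='soft_l1',f_scale=.0005);c=f.x;print('collar',c,len(pts),totool([c[0],c[1],.171],o))
# bar axis: left/right edge of bright bar per row
mid=[]
for y in range(310,385,5):
    xs=np.argwhere(g[y,165:235]>150)
    if len(xs): mid.append((165+xs.mean(),y,len(xs)))
print(np.array(mid)[:,:].round(1).tolist())
print('bolt',W((284,98.5),.010),'rel',W((284,98.5),.010)[:2]-c[:2])
E
```

```text
((311.0, 255.5), (99.0, 22.0), 90.0)
wing ends (array([0.5002, 0.0877, 0.1917]), array([0.5389, 0.0364, 0.1677]))
wing dir -52.516108471140136
collar [0.5177 0.0652 0.0724] 54 [0.0006 0.0003 0.0801]
[[205.9, 310.0, 50.0], [208.2, 315.0, 48.0], [210.0, 320.0, 44.0], [210.9, 325.0, 39.0], [208.3, 330.0, 33.0], [204.7, 335.0, 25.0], [196.2, 340.0, 15.0], [192.5, 345.0, 12.0], [192.0, 350.0, 9.0], [190.5, 355.0, 6.0], [189.0, 360.0, 5.0], [187.5, 365.0, 4.0], [185.5, 370.0, 2.0], [183.0, 375.0, 3.0], [180.5, 380.0, 4.0]]
bolt [0.4466 0.1198 0.01  ] rel [-0.0711  0.0546]
```

Call:
servo_tool --plan '[[[0.0006,0.0003,0.02,0,0.05],[0,0,0.02,0,0.04],[0,0,0.02,0,0.03],[0,0,0.019,0,0.03],[0,0,0,0,0.02],[0,0,0,0,0.0],[0,0,0,0,0.0],[0,0,0,0,0.0],[0,0,0,0,0.0],[0,0,0,0,0.0]]]'

```text
t: 3.65
ee_pos: [0.5177, 0.0651, 0.1723]
eef_rot: [[-0.603, 0.798, -0.0], [0.798, 0.603, -0.0], [0.0, -0.0, -1.0]]
contact_force: [-0.9, 0.4, -1.9]
grip_width: 0.0104
finger_force: 60.4
```

Gripped. Now I press down 1.2 mm.

Call:
servo_tool --plan '[[[0,0,0.0006,0,0],[0,0,0.0006,0,0],[0,0,0,0,0],[0,0,0,0,0]]]'

```text
t: 4.15
ee_pos: [0.5178, 0.0651, 0.1716]
eef_rot: [[-0.603, 0.798, -0.0], [0.798, 0.603, -0.0], [-0.0, -0.0, -1.0]]
contact_force: [-5.0, -0.7, 4.3]
grip_width: 0.0106
finger_force: 61.4
```

Call:
servo_tool --plan '[[[0,0,0.0006,0,0],[0,0,0.0006,0,0],[0,0,0,0,0],[0,0,0,0,0]]]'

```text
t: 4.65
ee_pos: [0.5178, 0.065, 0.1708]
eef_rot: [[-0.603, 0.798, -0.0], [0.798, 0.603, -0.0], [0.0, -0.0, -1.0]]
contact_force: [-5.7, -1.8, 5.9]
grip_width: 0.0106
finger_force: 61.6
```

Call:
servo_tool --plan '[[[0,0,0,0.06,0],[0,0,0,0.12,0],[0,0,0,0.12,0],[0,0,0,0.12,0]]]'

```text
t: 5.15
ee_pos: [0.5176, 0.0649, 0.1706]
eef_rot: [[-0.221, 0.975, -0.001], [0.975, 0.221, -0.0], [-0.0, -0.001, -1.0]]
contact_force: [-6.6, -1.9, 5.7]
grip_width: 0.0105
finger_force: 61.6
```

Call:
servo_tool --plan '[[[0,0,0,0.12,0],[0,0,0,0.12,0],[0,0,0,0.12,0],[0,0,0,0.12,0],[0,0,0,0.12,0],[0,0,0,0.12,0],[0,0,0,0.12,0],[0,0,0,0.12,0],[0,0,0,0.12,0],[0,0,0,0.12,0],[0,0,0,0.12,0],[0,0,0,0.12,0],[0,0,0,0.12,0],[0,0,0,0.056,0],[0,0,0,0,0],[0,0,0,0,0]]]'

```text
t: 7.15
ee_pos: [0.517, 0.0655, 0.1704]
eef_rot: [[0.984, 0.181, -0.002], [0.181, -0.984, 0.001], [-0.002, -0.001, -1.0]]
contact_force: [-9.0, -0.2, 5.3]
grip_width: 0.0108
finger_force: 61.7
```

```bash
python3 - <<'E'
from h import *
np.set_printoptions(precision=4,suppress=True)
o=get_obs();print(o['t'],o['ee_pos'],o['eef_rot'],o['q'],o['contact_force'],o['wrist_torque'])
E
```

```text
7.15 [0.517  0.0655 0.1704] [[ 0.9835  0.1808 -0.0022]
 [ 0.1808 -0.9835  0.0007]
 [-0.0021 -0.0011 -1.    ]] [ -0.9878  -8.6661 109.5981   0.038   79.1959  78.5898] [-8.9782 -0.1846  5.2715] [ 0.1238  1.3189 -0.0957]
```

Call:
servo_tool --plan '[[[0,0,-0.001,0,0],[0,0,-0.001,0,0],[0,0,-0.001,0,0],[0,0,-0.001,0,0],[0,0,-0.001,0,0],[0,0,0,0,0],[0,0,0,0,0]]]'

```text
t: 8.02
ee_pos: [0.5171, 0.0655, 0.1747]
eef_rot: [[0.984, 0.181, -0.002], [0.181, -0.984, 0.001], [-0.002, -0.001, -1.0]]
contact_force: [-6.3, 1.1, 3.3]
grip_width: 0.0104
finger_force: 61.3
```

The hand rose 4.3 mm with the spring still pushing, so the peg has entered the notch. I release and back off upward.

Call:
servo_tool --plan '[[[0,0,-0.001,0,0],[0,0,0,0,0],[0,0,0,0,0.03],[0,0,0,0,0.03],[0,0,0,0,0.04],[0,0,-0.02,0,0.04],[0,0,-0.03,0,0.06],[0,0,-0.03,0,0.0854],[0,0,0,0,0.0854],[0,0,0,0,0.0854]]]'

```text
t: 9.28
ee_pos: [0.5178, 0.0651, 0.2561]
eef_rot: [[0.984, 0.181, 0.0], [0.181, -0.984, -0.0], [0.0, 0.0, -1.0]]
contact_force: [-0.2, 0.2, -0.5]
grip_width: 0.0853
finger_force: 0.0
```

```bash
python3 - <<'E'
from h import *
np.set_printoptions(precision=4,suppress=True)
o=get_obs();print(o['t'],o['ee_pos'],o['eef_rot'],o['q'],o['contact_force'])
save('wrist','w2')
E
```

```text
9.275 [0.5178 0.0651 0.2561] [[ 0.9835  0.1808  0.0004]
 [ 0.1808 -0.9835 -0.0001]
 [ 0.0004  0.0001 -1.    ]] [ -1.0077 -12.0815 104.3122  -0.003   87.747   78.5773] [-0.1974  0.2323 -0.4587]
```

View pics/w2.png

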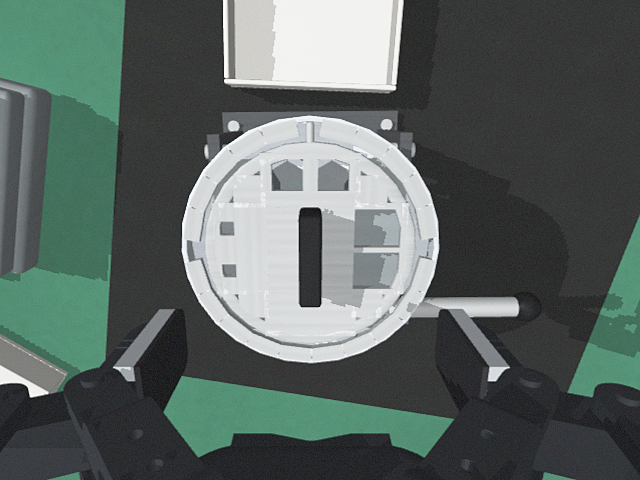

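The peg sits up in the far notch at (310,132), the medium holes are over the outlet at (287,175) and (333,175), and the tray is ahead. The bar lies level from (410,306) to its ball end at (527,306), so the tool's yaw matches the dispenser's.

```bash
python3 - <<'E'
from h import *
np.set_printoptions(precision=4,suppress=True)
o=get_obs();R=np.array(o['eef_rot']);p=np.array(o['ee_pos']);T=calibration('wrist')['T_tool_cam']
g=cv2.cvtColor(cv2.imread('pics/raw_w2.png'),cv2.COLOR_BGR2GRAY)
for c in(450,500):
    r=np.argwhere(g[280:330,c]>110)+280;print(c,r.min(),r.max(),totool(wonz((c,(r.min()+r.max())/2),.164,T,R,p),o))
print('ball',totool(wonz((527,306),.164,T,R,p),o))
for q in((310,132),): print('notch',totool(wonz(q,.171,T,R,p),o))
for v in((228,85),(398,91)): print('tray near',totool(wonz(v,.035,T,R,p),o))
E
```

```text
450 297 312 [-0.0366  0.0844  0.0912]
500 297 316 [-0.0379  0.1147  0.0912]
ball [-0.0376  0.1309  0.0912]
notch [0.0644 0.0003 0.0841]
tray near [ 0.0977 -0.0664  0.22  ]
tray near [0.0929 0.0714 0.22  ]
```

Call:
servo_tool --plan '[[[-0.013,0.035,0,0,0.05],[-0.013,0.035,0,0,0.05],[-0.013,0.035,0,0,0.05],[0,0,0,-0.16,0.05],[0,0,0,-0.16,0.05],[0,0,0,-0.16,0.05],[0,0,0,-0.16,0.05],[0,0,0,-0.16,0.05],[0,0,0,-0.16,0.05],[0,0,0,-0.16,0.05],[0,0,0,-0.16,0.05],[0,0,0,-0.16,0.05],[0,0,0,-0.131,0.05],[0,0,0,0,0.05]]]'

```text
t: 11.08
ee_pos: [0.4978, -0.0451, 0.2544]
eef_rot: [[-0.179, 0.984, -0.002], [0.984, 0.179, 0.001], [0.001, -0.002, -1.0]]
contact_force: [0.3, 1.1, 0.1]
grip_width: 0.0498
finger_force: 0.0
```

```bash
python3 - <<'E'
from h import *
np.set_printoptions(precision=4,suppress=True)
o=get_obs();print(o['ee_pos'],o['eef_rot'],o['grip_width'],o['q'])
save('wrist','w3')
E
```

```text
[ 0.4978 -0.0451  0.2544] [[-0.1795  0.9838 -0.0025]
 [ 0.9838  0.1795  0.0006]
 [ 0.001  -0.0023 -1.    ]] 0.04979236936817537 [-13.7087 -15.1493 107.0276  -0.0006  88.2666 -24.0486]
```

View pics/w3.png

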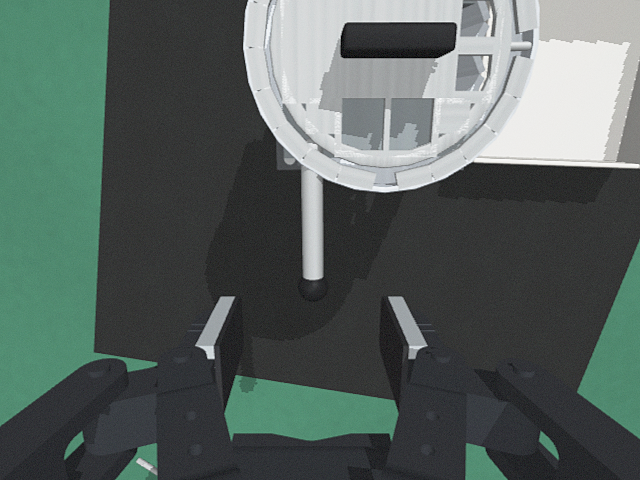

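The bar is at column 312, midway between the pads, and clear of everything. I descend around it.

Call:
servo_tool --plan '[[[0,0,0.03,0,0.045],[0,0,0.03,0,0.045],[0,0,0.03,0,0.045],[0,0,0.018,0,0.045],[0,0,0,0,0.024],[0,0,0,0,0.024],[0,0,0,0,0.024],[0,0.002,0,0,0.024],[0,0.002,0,0,0.024],[0,0,0,0,0.024]]]'

```text
t: 12.38
ee_pos: [0.5026, -0.0445, 0.1481]
eef_rot: [[-0.181, 0.983, 0.0], [0.983, 0.181, -0.0], [-0.0, 0.0, -1.0]]
contact_force: [1.4, -0.2, -0.8]
grip_width: 0.0241
finger_force: 0.0
```

Call:
servo_tool --plan '[[[0,0.002,0,0,0.024],[0,0.0082,-0.0102,0,0.024],[0,0.0093,-0.0091,0,0.024],[0,0.0104,-0.0079,0,0.024],[0,0.0112,-0.0066,0,0.024],[0,0,0,0,0.024]]]'

```text
t: 13.12
ee_pos: [0.5427, -0.037, 0.1835]
eef_rot: [[-0.181, 0.983, -0.003], [0.983, 0.181, -0.0], [0.0, -0.003, -1.0]]
contact_force: [-8.2, -0.0, 7.3]
grip_width: 0.0242
finger_force: 4.3
```

Call:
servo_tool --plan '[[[0,0.012,-0.0053,0,0.024],[0,0.0124,-0.0038,0,0.024],[0,0.0129,-0.0023,0,0.024],[0,0.013,-0.0008,0,0.024],[0,0.013,0.0008,0,0.024],[0,0.0129,0.0023,0,0.024],[0,0.0124,0.0038,0,0.024],[0,0.012,0.0053,0,0.024]]]'

```text
t: 14.12
ee_pos: [0.6426, -0.0187, 0.1812]
eef_rot: [[-0.181, 0.983, -0.0], [0.983, 0.181, 0.0], [0.0, -0.0, -1.0]]
contact_force: [-2.3, -1.6, 2.0]
grip_width: 0.024
finger_force: 1.5
```

Call:
servo_tool --plan '[[[0,0.0112,0.0066,0,0.024],[0,0.0104,0.0079,0,0.024],[0,0.0093,0.0091,0,0.024],[0,0.0082,0.0102,0,0.024],[0,0,0,0,0.024]]]'

```text
t: 14.75
ee_pos: [0.6796, -0.0116, 0.146]
eef_rot: [[-0.181, 0.983, -0.003], [0.983, 0.181, 0.0], [0.001, -0.003, -1.0]]
contact_force: [-5.4, 0.9, -1.1]
grip_width: 0.0241
finger_force: 2.2
```

Call:
servo_tool --plan '[[[0,0.001,0.001,0,0.024],[0,0.001,0.001,0,0.024],[0,0.001,0.0,0,0.024],[0,0,0,0,0.024],[0,0,0,0,0.024]]]'

```text
t: 15.38
ee_pos: [0.6807, -0.0114, 0.1445]
eef_rot: [[-0.181, 0.983, -0.006], [0.983, 0.181, -0.0], [0.001, -0.006, -1.0]]
contact_force: [-9.0, -0.9, 0.6]
grip_width: 0.0239
finger_force: 4.1
```

```bash
python3 - <<'E'
from h import *
np.set_printoptions(precision=4,suppress=True)
save('top','t2',(200,90,360,230),4);save('side','s2',(290,170,450,290),5)
E
```

```text
(no output)
```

View pics/s2.png

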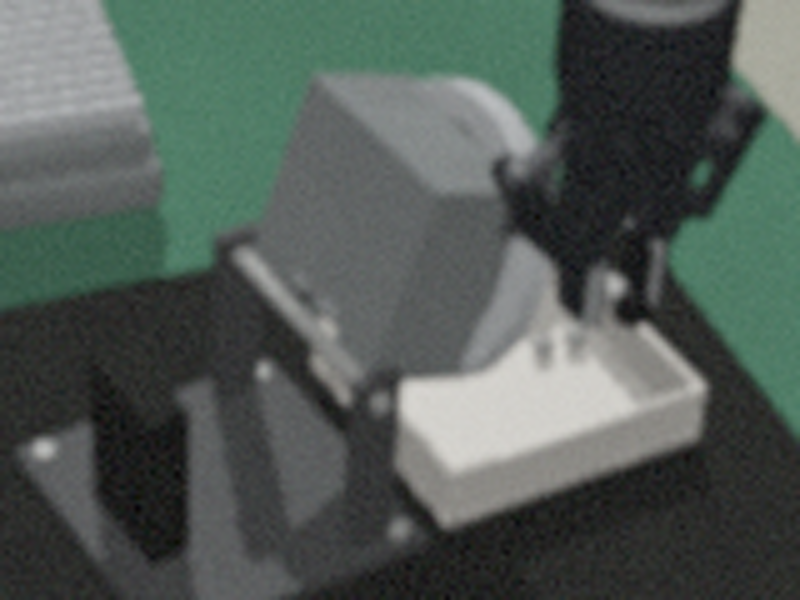

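The hopper lies tipped over, and two small balls already show in the tray at crop (545,350) and (575,345). I hold a moment longer at the stop.

Call:
servo_tool --plan '[[[0,0.001,0.001,0,0.024],[0,0.001,0,0,0.024],[0,0,0,0,0.024],[0,0,0,0,0.024],[0,0,0,0,0.024],[0,0,0,0,0.024],[0,0,0,0,0.024],[0,0,0,0,0.024],[0,0,0,0,0.024],[0,0,0,0,0.024],[0,0,0,0,0.024],[0,0,0,0,0.024],[0,0,0,0,0.024]]]'

```text
t: 17.1
ee_pos: [0.6811, -0.0113, 0.144]
eef_rot: [[-0.181, 0.983, -0.01], [0.984, 0.181, -0.001], [0.001, -0.01, -1.0]]
contact_force: [-14.6, -2.0, 4.7]
grip_width: 0.0242
finger_force: 7.7
```

```bash
python3 - <<'E'
from h import *
a=cv2.imread('pics/raw_s2.png')
im=grab_frame('side')[...,::-1];cv2.imwrite('pics/raw_s3.png',im);t=grab_frame('top')[...,::-1]
A=cv2.resize(im[205:280,365:440],(395,395),interpolation=2);B=cv2.resize(t[105:195,240:330],(395,395),interpolation=2)
cv2.imwrite('pics/b3.png',np.hstack([A,B]))
E
```

```text
(no output)
```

View pics/b3.png

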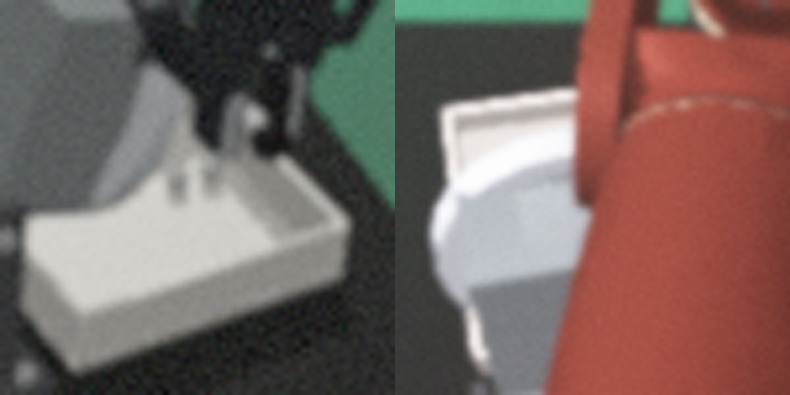

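The spots are unchanged. I lower the hopper back along the arc, with the bar resting on the pad, and will recheck the tray with the view clear.

Call:
servo_tool --plan '[[[0,-0.005,-0.003,0,0.024],[0,-0.0082,-0.0102,0,0.024],[0,-0.0093,-0.0091,0,0.024],[0,-0.0104,-0.0079,0,0.024],[0,-0.0112,-0.0066,0,0.024],[0,-0.012,-0.0053,0,0.024],[0,-0.0124,-0.0038,0,0.024],[0,-0.0129,-0.0023,0,0.024],[0,-0.013,-0.0008,0,0.024],[0,-0.013,0.0008,0,0.024],[0,-0.0129,0.0023,0,0.024],[0,-0.0124,0.0038,0,0.024],[0,-0.012,0.0053,0,0.024],[0,0,0,0,0.024]]]'

```text
t: 18.95
ee_pos: [0.541, -0.0373, 0.1808]
eef_rot: [[-0.181, 0.984, -0.003], [0.984, 0.181, -0.0], [0.0, -0.003, -1.0]]
contact_force: [-4.7, -1.8, 0.3]
grip_width: 0.0239
finger_force: 2.3
```

Call:
servo_tool --plan '[[[0,-0.0112,0.0066,0,0.024],[0,-0.0104,0.0079,0,0.024],[0,-0.0093,0.0091,0,0.024],[0,-0.0082,0.0102,0,0.024],[0,-0.003,0,0,0.024],[0,-0.003,0,0,0.024],[0,0,0,0,0.024],[0,0,0,0,0.024]]]'

```text
t: 19.95
ee_pos: [0.4991, -0.0453, 0.1486]
eef_rot: [[-0.181, 0.983, 0.002], [0.983, 0.181, -0.0], [-0.001, 0.001, -1.0]]
contact_force: [-0.2, 0.0, 0.1]
grip_width: 0.0241
finger_force: 0.0
```

No load on the tool now. I open, rise clear and pull back from the scene.

Call:
servo_tool --plan '[[[0,0,0,0,0.05],[0,0,0,0,0.05],[0,0,0,0,0.05],[0,0,-0.03,0,0.05],[0,0,-0.04,0,0.05],[0,0,-0.04,0,0.05],[-0.05,-0.02,0,0,0.05],[-0.05,-0.02,0,0,0.05],[-0.05,-0.02,0,0,0.05],[-0.05,-0.02,0,0,0.05],[0,0,0,0,0.05],[0,0,0,0,0.05]]]'

```text
t: 21.45
ee_pos: [0.4559, -0.256, 0.2577]
eef_rot: [[-0.181, 0.984, -0.0], [0.984, 0.181, 0.001], [0.001, -0.0, -1.0]]
contact_force: [-0.8, 0.0, -1.1]
grip_width: 0.0498
finger_force: 0.0
```

```bash
python3 - <<'E'
from h import *
t1=cv2.imread('pics/raw_t1.png');s1=cv2.imread('pics/raw_s1.png')
s=grab_frame('side')[...,::-1];t=grab_frame('top')[...,::-1]
cv2.imwrite('pics/raw_s4.png',s);cv2.imwrite('pics/raw_t4.png',t)
rs=lambda x:cv2.resize(x,(395,295),interpolation=2)
cv2.imwrite('pics/f.png',np.vstack([np.hstack([rs(t[110:230,220:380]),rs(s[190:280,330:450])]),np.hstack([rs(cv2.absdiff(t,t1)*2),rs(cv2.absdiff(s,s1)*2)])]))
o=get_obs();print(o['t'],o['ee_pos'],o['contact_force'])
E
```

```text
21.55 [ 0.45628639 -0.2552647   0.25785051] [-0.86377386  0.48568349 -0.61426608]
```

View pics/f.png

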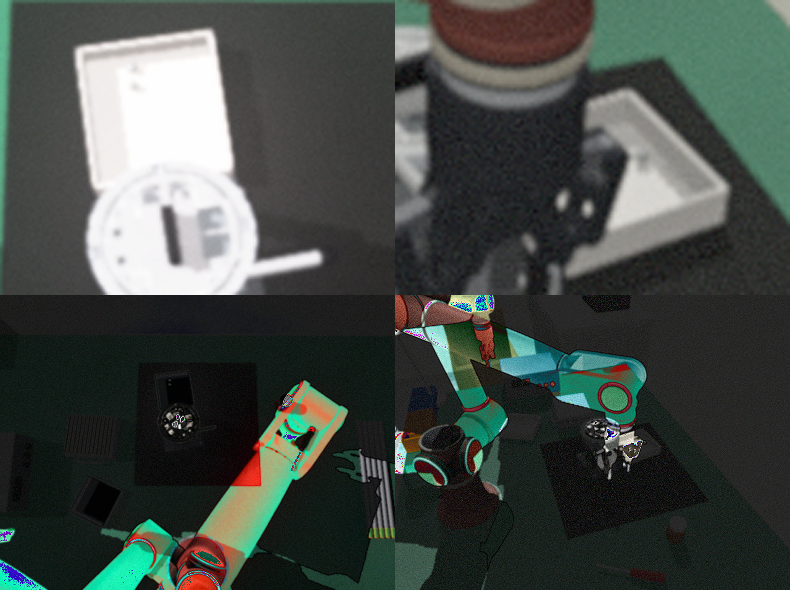

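The top view shows the hopper upright with the medium holes at the outlet. Two small balls are in the tray, at crop (138,70) and (137,87). The difference images show no shift of the tray or the bystanders, so I hand in.

```bash
python3 -c "
from bench import job
print(job.close_job())"
```

```text
the job is handed in; nothing more can be done
None
```

The job is handed in at about 21.5 s of the 72 s allowed: the cap is locked at the medium holes, both small balls are in the white tray with no sign of the large one there, the hopper is back upright, and before/after pictures show no shift of the tray, housing, screwdriver or jar.

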